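Hold a spring probe square on the marked test pad of a circuit board

ROBOT

A 6-joint arm with a two-finger parallel gripper is mounted at the origin on the work surface. World frame = base frame: x ahead of the robot, y to its left, z up, the work surface at z = 0. Lengths are in m, angles in rad, forces in N, time in s.
With the tool pointing down it reaches from about 0.3 to 1 m from the base axis. Payload 5.1 kg.
Tool frame: the origin (TCP) lies on the centre line of the jaws, within the pads' length; the fingertips stand bot.tip_reach ahead of it and the grasp point (between the pads) lies 11 mm behind it (bot.tip_reach is the distance from the TCP to the fingertips, in m); z points along the fingers, y is the direction in which the jaws open and shut (so a half turn about z gives the same grasp; the last joint's range is limited). The gripper opens to 95 mm and grips with 3 to 60 N. Pads are 20 mm wide; open, the fingers measure 119 mm over their backs; the gripper's body (75 mm by 180 mm) begins 59 mm behind the grasp point.
Start: joints at [-1.247, 0.124, 1.65, -0, 1.367, -0.083], TCP at [0.257, -0.597, 0.223] pointing down, gripper open.
Joint ranges: [-2.61, 2.61], [-1.02, 2.33], [0.03, 2.71], [-1.35, 4.49], [0.32, 2.68], [-2.91, 2.91]. Speed limits (rad/s): [2.57, 2.57, 3.14, 3.14, 3.14, 3.14].

INTERFACE

Orientations are given as a unit quaternion [w, x, y, z].
In Python, from bench import bot gives the robot as it stands.
- The arm moves only by the shell command python3 -m jog 'ROWS' [FORCE]. ROWS is JSON, a list of rows, each a list of 7 numbers: the turn, a rotation vector about the world's x, y, z in rad, then the shift along the world's x, y, z in mm, then the finger opening in mm, from 0 to 95.1. A call has 1 to 5 rows; each row shifts and turns the commanded pose from where the row before left it; what a row does not reach is not made up. A row lasts 1/10 s, in which the tool goes at most 50 mm and 8.59 degrees, less where a joint would pass 70% of its speed; a pose out of reach is approached as far as the arm can. A call is refused whole if a number of a shift passes 50 or a number of a turn 0.15, either way. A call with a gripper value outside its range is refused whole. The fingers move at their own pace and stop on an object; FORCE is the grip in N (left out, the last holds). Time passes only in rows, so rows that do not move let the fingers close. It gives the time, the measured TCP pose, the force and the opening at its end, in the units of the state.
- bot.sense(): the state, without advancing time (a new reading comes with each control period).
- bot.grab_frame(name): name is "side" or "top"; returns (picture, depth): 480x640x3 uint8, blue, green, red; 480x640 float32, m along the optical axis (not along the pixel's ray), 0 where there is no reading.
- bot.get_calibration(name): a dict with "fx", "fy", "cx", "cy" (pixels), "distortion" ([k1, k2, p1, p2, k3] as OpenCV has them; the pictures are not rectified), "position" and "orientation" of the camera in the world. Camera axes: x right, y down, z forward; pixel columns grow to the right and rows downward; lengths in m; the calibration is good to about 2 mm. A picture is of the moment at which its call begins. get_calibration takes no time and is no camera call.
- bot.hand_in(): hands the job in, once; it reports no verdict.
The state is a dict: "clock": time; "qpos": joint angles; "joint_velocities": joint speeds; "effort": joint torques, N m; "position": TCP position; "eef_rot": TCP orientation; "force": force on the tool from outside, world axes, zero at the start; "wrist_torque": the same for the moment, N m; "opening": finger opening in m.
Only numpy, scipy, OpenCV 4.12 (cv2) and the standard library are available. Lean on these libraries where they do the work, as an engineer would, in place of code of your own. Each camera call takes 0.05 s, during which the arm holds its last target.

TASK

Switch the bench power on by pushing the red lever all the way over, then take the orange test probe out of its stand and hold its needle on the brass pad with the red ring on the blue circuit board. Keep the probe square to the tilted board and press lightly, so that the sprung needle is pushed in about half way; finish while still holding it there, with the power on. Never press hard on the board, and leave the vise, the stand and the other things on the bench where they are.

Things in the scene. Friction and masses are not known exactly. Their poses are not given: they have to be found in the camera images.
- power_base: Black power switch block fixed to the bench; origin at the centre of its underside, z up; the lever swings towards the block's own +x. The block and the probe stand may be on either side of the vise.
- power (a joint): Angle of the red power lever, rad: 0 = off, leaning to the block's -x; 1.0 = fully on, leaning to its +x. It starts between 0 and 0.15, moves stiffly and stays where it is left.
- power_tip (a point): Free end of the red power lever (centre of its red ball, 26 mm across). The lever turns about the block's y axis, 22 mm above the bench, and the tip is 60 mm from that axis: 75 to 82 mm high. The block is 70 x 50 x 25 mm.
- vise: Steel board vise fixed to the bench: base plate 120 x 190 x 14 mm with two uprights (85 mm high, 10 mm thick) at its own y = +-88 mm. Origin at the centre of its underside, z up.
- board: Blue circuit board, 110 (x) x 140 (y) x 6 mm, in the vise, its centre 70 mm above the bench; tilted 0.25 to 0.5 rad, its -x edge low; the stiff pivot does not yield to light pushes. Origin at its centre; z is the outward normal; face at z = +3 mm. Parts on it are up to 11 mm high, those within 35 mm of the marked pad under 3 mm.
- pad (a point): Centre of the top of the marked pad: a brass disc 14 mm across with a red ring (21 mm) and a white rim (25 mm) round it, 1.5 mm proud of the board's face, at x = -10, y = +22 mm of the board. Other brass pads have no ring.
- stand: White stand on a dark base, 80 x 80 mm, fixed to the bench; its top plate (70 x 70 mm, top face 85 mm above the bench) has a 20 mm hole in which the probe hangs upright by its collar. Origin at the centre of its underside, z up.
- probe: Cordless test probe, about 80 g. Origin under its black collar (30 mm across, 6 mm thick), on the axis; z points away from the needle. Orange square handle 18 x 18 mm, sides along x and y, from z = 6 to 70 mm. Black barrel, 14 mm across, down to z = -36 mm, then the needle. In the stand z is up, the origin 85 mm above the bench, its sides along the stand's.
- needle (a joint): How far the sprung needle is pushed into the probe, m: 0 = fully out, 0.012 = bottomed. It takes 1 N to start, and 0.25 N more for each mm (4 N at the stop).
- tip (a point): Point of the needle (5 mm thick); with the needle fully out it is at z = -56 mm of the probe, 20 mm beyond the barrel.
- spool: Dark grey solder spool, 56 mm across, 42 mm high, loose. Origin at the centre of its underside.
- tin: Yellow-labelled flux tin, 60 mm across, 40 mm high, loose. Origin at the centre of its underside.
- flask: Bottle with a blue cap, 52 mm across, 130 mm high, loose. Origin at the centre of its underside.
- phone: Black phone lying flat, 145 x 72 x 8 mm, loose. Origin at the centre of its underside.
- driver: Screwdriver lying on the bench, 160 mm long, under 35 mm high, loose.
- screwcup: Brass pot, 40 mm across, 30 mm high, loose. Origin at the centre of its underside.

How it is judged:
On the way, in this order (a step that is already met when the one before it is completed fails the run):
1. the power lever is pushed over to on (value of joint power above 0.85 rad), for 0.2 s.
2. the probe is held in the fingers, lifted clear out of the stand (height (world z) of tip above 0.095 m and contact force between the fingers and probe above 1 N), for 0.2 s.
At the end, for the whole second after the job is handed in: The power lever is on (over 0.85 rad); the fingers still hold the probe, at rest; the needle's point is within 8 mm of the marked pad's centre and presses on the board with 0.7 to 5 N, pushed in by 2.5 to 9.8 mm; the probe is within 0.17 rad of square to the board; it does not touch the stand (value of joint power above 0.85 rad and distance between tip and pad below 0.008 m and angle between the z axis of probe and the z axis of board, either way round below 0.17 rad and value of joint needle between 0.0025 and 0.0098 m and contact force between probe and board between 0.7 and 5 N and contact force between the fingers and probe above 1 N and contact force between probe and stand below 0.05 N and linear speed of probe below 0.02 m/s); the arm keeps its last pose, push and grip.
It fails at once if the board is pressed hard (over 12 N) with the probe, or by the robot itself (contact force between any of probe, the arm, the fingers and board above 12 N).
It fails at once if the board, vise or stand is shifted (distance of any of pad, stand from where it was at the start of the episode above 0.006 m).
It fails at once if another thing on the bench is moved by more than 30 mm (distance of any of spool, tin, flask, phone, driver, screwcup from where it was at the start of the episode above 0.03 m).
It also fails if it takes over 64 s, if anything falls off the work surface, if the arm or the gripper's body presses on something with over 40 N, if the wrist force passes 120 N, or if a joint passes its speed limit or range.

## Working session

There is one attempt and no reset: what is moved stays moved. The work goes in short steps, Python scripts to look and compute and a shell command to move; the robot and the scene stay as the last step left them, time stands still between calls to the robot, and variables do not carry over. Pictures are saved under pics/ and viewed, and the job is handed in when it is done.

```bash
mkdir -p pics; ls; python3 - <<'E'
from bench import bot
import cv2,json,numpy as np
for n in("side","top"):
    im,d=bot.grab_frame(n); cv2.imwrite(f"pics/{n}0.png",im); np.savez(f"pics/{n}0.npz",im=im,d=d)
    print(n,bot.get_calibration(n))
print(bot.sense(),bot.tip_reach)
E
```

```text
pics
side {'fx': 463.94874631658, 'fy': 463.94874631658, 'cx': 316.5517698489876, 'cy': 234.70333812993297, 'distortion': array([-0.03035553,  0.        ,  0.        ,  0.        ,  0.        ]), 'position': array([0.05738621, 0.70425448, 0.7034653 ]), 'orientation': array([ 0.13123918, -0.25345999,  0.85487061, -0.43327883])}
top {'fx': 614.4316813864359, 'fy': 614.4316813864359, 'cx': 310.6559406133455, 'cy': 249.4934006603506, 'distortion': array([-0.11142803,  0.        ,  0.        ,  0.        ,  0.        ]), 'position': array([ 0.39916985, -0.02423556,  1.36545272]), 'orientation': array([ 0.03676944, -0.70511747,  0.70727406, -0.0349395 ])}
{'clock': 0.1, 'qpos': array([-1.24660125e+00,  1.24430339e-01,  1.65151909e+00,  1.73302404e-05,
        1.36747513e+00, -8.25844611e-02]), 'joint_velocities': array([ 0.00201219, -0.00021272, -0.00024442,  0.00154614, -0.0004706 ,
       -0.00011131]), 'effort': array([ 5.09586916e-04, -4.18884623e+01, -3.61094606e+01,  7.78000290e-02,
        4.62044450e-02, -5.65258551e-05]), 'position': array([ 0.25698556, -0.59644056,  0.22152697]), 'eef_rot': array([-9.10302177e-04,  9.79387449e-01,  2.01988578e-01, -1.01960121e-04]), 'force': array([ 0.04403583, -0.1393861 ,  0.8206608 ]), 'wrist_torque': array([-0.03047253,  0.0117457 ,  0.0108487 ]), 'opening': 0.0953410583729436} 0.008
```

View pics/top0.png

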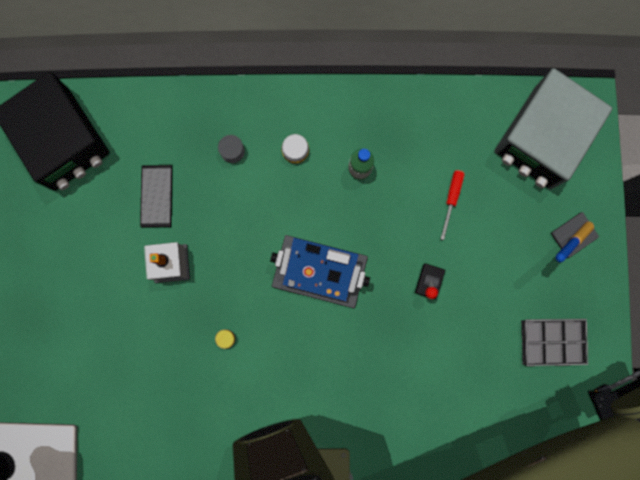

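View pics/side0.png

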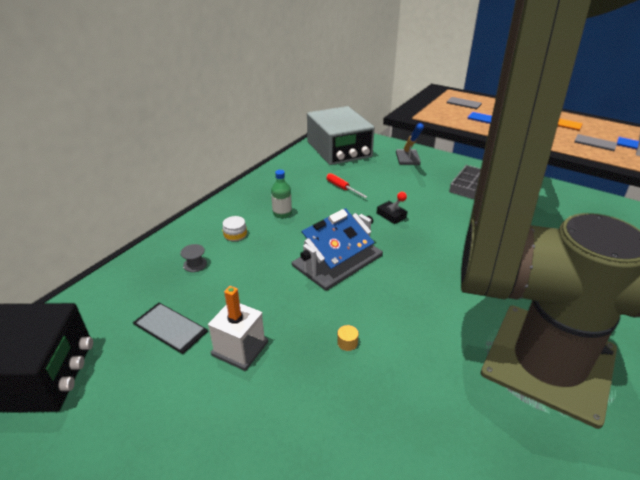

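The top view shows the stand and probe (about 165,262), the vise and board (320,270, ringed pad about 308,272) and the switch block with its red ball (432,293). The side view shows the same things at (237,330), (338,245) and (393,208).

```bash
cat > h.py <<'E'
import numpy as np,cv2
from scipy.spatial.transform import Rotation as R
from bench import bot
def cam(n):
    c=bot.get_calibration(n);K=np.array([[c['fx'],0,c['cx']],[0,c['fy'],c['cy']],[0,0,1]])
    q=c['orientation'];return K,np.array(c['distortion']),np.array(c['position']),R.from_quat([q[1],q[2],q[3],q[0]]).as_matrix()
def rays(n,uv):
    K,D,p,M=cam(n);x=cv2.undistortPoints(np.float64(uv).reshape(-1,1,2),K,D)[:,0]
    return p,(M@np.c_[x,np.ones(len(x))].T).T   # z-depth-unit rays
def onplane(n,uv,z):
    p,r=rays(n,uv);return p+r*((z-p[2])/r[:,2])[:,None]
def cloud(n,d,mask):
    v,u=np.nonzero(mask&(d>0));p,r=rays(n,np.c_[u,v]);return p+r*d[v,u][:,None]
def proj(n,X):
    K,D,p,M=cam(n);Rc=M.T
    return cv2.projectPoints(np.float64(X).reshape(-1,1,3),cv2.Rodrigues(Rc)[0],-Rc@p,K,D)[0][:,0]
def tri(uv1,uv2,a="side",b="top"):
    p,r=rays(a,[uv1]);q,s=rays(b,[uv2]);A=np.c_[r[0],-s[0]];t=np.linalg.lstsq(A,q-p,rcond=None)[0]
    P=p+r[0]*t[0];Q=q+s[0]*t[1];return (P+Q)/2,np.linalg.norm(P-Q)
def load(n,k=0):
    z=np.load(f"pics/{n}{k}.npz");return z['im'],z['d']
E
python3 - <<'E'
from h import *
def crop(n,x,y,w,h,o,s):
    im,_=load(n);c=cv2.resize(im[y:y+h,x:x+w],None,fx=s,fy=s,interpolation=cv2.INTER_CUBIC);return c
a=crop("top",260,220,120,100,0,6);cv2.imwrite("pics/c1.png",a)
a=np.hstack([crop("top",135,230,60,60,0,6),crop("top",400,255,60,60,0,6)]);b=np.hstack([crop("side",200,280,72,40+45,0,5),crop("side",370,180,72,85,0,5)]);
cv2.imwrite("pics/c2.png",a);cv2.imwrite("pics/c3.png",b)
cv2.imwrite("pics/c4.png",crop("side",285,195,110,100,0,6))
# red ball
for n in("side","top"):
    im,d=load(n);hsv=cv2.cvtColor(im,cv2.COLOR_BGR2HSV)
    m=(((hsv[...,0]<6)|(hsv[...,0]>174))&(hsv[...,1]>170)&(hsv[...,2]>80)).astype(np.uint8)
    N,l,s,c=cv2.connectedComponentsWithStats(m)
    for i in range(1,N):
        if s[i,4]>8:
            P=cloud(n,d,l==i);print(n,'red',s[i],c[i],P.mean(0),P[:,2].max())
    m=((hsv[...,0]>=7)&(hsv[...,0]<22)&(hsv[...,1]>170)&(hsv[...,2]>80)).astype(np.uint8)
    N,l,s,c=cv2.connectedComponentsWithStats(m)
    for i in range(1,N):
        if s[i,4]>8:
            P=cloud(n,d,l==i);print(n,'orange',s[i],c[i],P.mean(0) if len(P) else 0)
E
```

```text
side red [327 174  21  16 158] [336.79746835 180.75316456] [ 0.67014894 -0.33706334  0.01967397] 0.028194721472589168
side red [398 192   8   9  59] [401.47457627 195.93220339] [ 0.43489472 -0.26644164  0.08084582] 0.08952789472672362
side orange [558 119  24  12 188] [569.2393617  124.11702128] [ 0.15893572 -1.16016243  0.02561676]
side orange [225 231  21   9  71] [235.4084507  235.92957746] [0.74542764 0.03128601 0.01353234]
side orange [225 288  16  32 332] [232.68674699 303.77409639] [0.50245011 0.29717051 0.1268789 ]
side orange [340 341  14   7  26] [345.88461538 344.23076923] [0.33486667 0.1838321  0.01611251]
top red [447 171  17  35 348] [454.98275862 187.4454023 ] [ 0.6740995  -0.34362993  0.02398595] 0.03231941043089637
top red [425 287  13  12 124] [431.25 292.25] [ 0.43920112 -0.27429025  0.07719422] 0.09354855873481616
top orange [575 223  18  19 155] [584.36774194 230.58709677] [ 0.57063598 -0.61647338  0.0698333 ]
top orange [151 254   9   9  45] [156.2        258.44444444] [0.5057088  0.28732496 0.1521167 ]
top orange [305 268   7   7  37] [308.13513514 271.2972973 ] [ 0.48477804 -0.01561165  0.0700907 ]
```

View pics/c1.png

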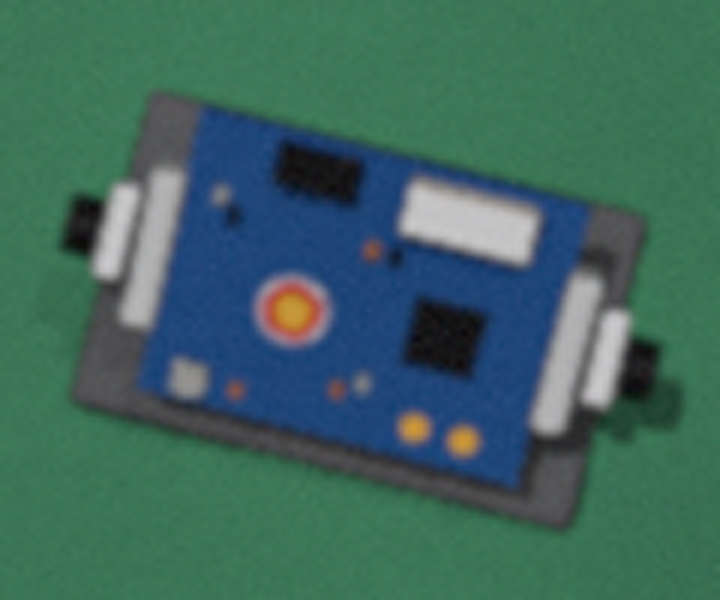

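View pics/c2.png

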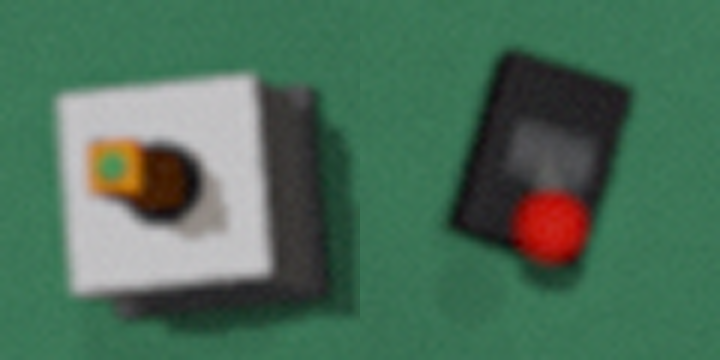

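View pics/c3.png

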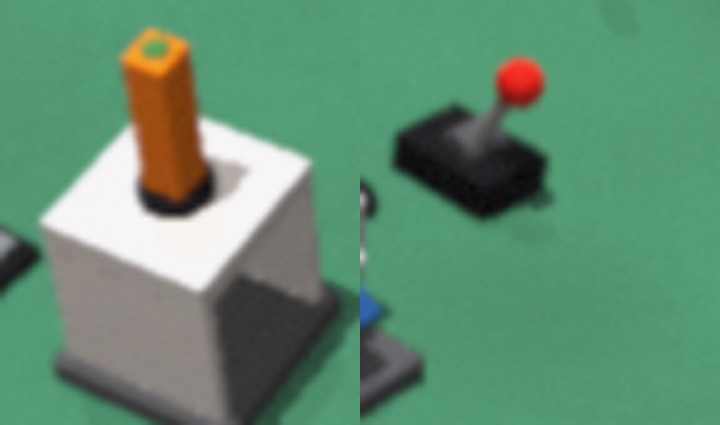

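View pics/c4.png

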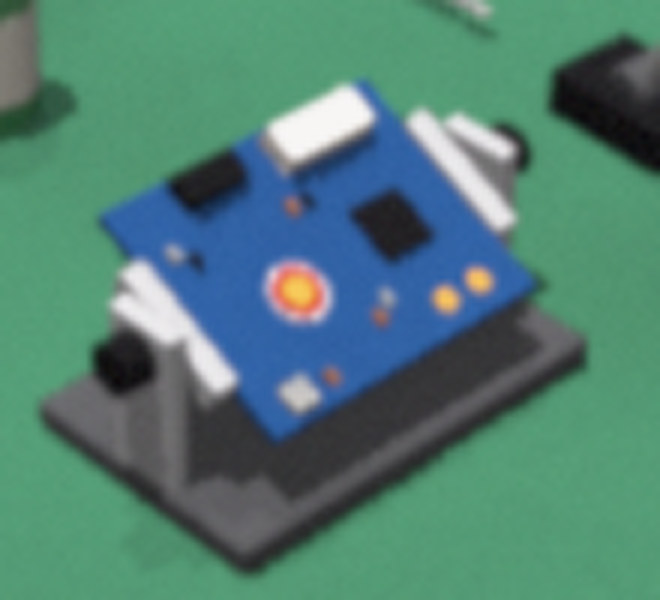

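```bash
python3 - <<'E'
from h import *
def ctr(n,sel,box):
    im,d=load(n);hsv=cv2.cvtColor(im,cv2.COLOR_BGR2HSV).astype(int);m=sel(hsv);b=np.zeros_like(m);x,y,w,h=box;b[y:y+h,x:x+w]=1;m=m&b
    v,u=np.nonzero(m);return (u.mean(),v.mean()),m,d
blue=lambda h:(h[...,0]>100)&(h[...,0]<125)&(h[...,1]>120)
red=lambda h:((h[...,0]<6)|(h[...,0]>174))&(h[...,1]>150)
# ball
def circ(n,box,sel):
    c,m,d=ctr(n,sel,box);cs=max(cv2.findContours(m.astype(np.uint8),0,1)[0],key=cv2.contourArea);return cv2.minEnclosingCircle(cs),c
a=circ("side",(390,185,25,22),red);b=circ("top",(420,282,22,22),red);print(a,b,"ball",tri(a[1],b[1]))
# pad: everything inside the hole of blue mask
pad=lambda h:((h[...,0]<25)|(h[...,0]>165))&(h[...,1]>90)
ps,m1,_=ctr("side",pad,(327,236,17,16));pt,m2,_=ctr("top",pad,(301,264,15,15));print(ps,m1.sum(),pt,m2.sum());print("pad",tri(ps,pt))
for n,box in(("side",(300,205,85,70)),("top",(280,235,85,70))):
    c,m,d=ctr(n,blue,box);P=cloud(n,d,cv2.erode(m.astype(np.uint8),np.ones((3,3)))>0)
    for k in range(3):
        o=P.mean(0);U,S,V=np.linalg.svd(P-o);nn=V[2]*np.sign(V[2][2]);r=(P-o)@nn;P=P[abs(r)<2.0*r.std()+1e-4]
    print(n,"plane",o,nn,"tilt",np.arccos(nn[2]),"yaw",np.arctan2(-nn[1],-nn[0]),r.std(),len(P))
    cs=max(cv2.findContours(m.astype(np.uint8),0,1)[0],key=cv2.contourArea);print(cv2.minAreaRect(cs))
# board yaw using top edges: refer corners seen in c1/c4
T=lambda x,y,ox,oy,s:(ox+x/s,oy+y/s)
c={}
# corners: far-left, far-right, near-right, near-left
top=[T(205,105,260,220,6),T(590,207,260,220,6),T(520,490,260,220,6),T(140,390,260,220,6)]
side=[T(103,220,285,195,6),T(362,82,285,195,6),T(545,287,285,195,6),T(280,440,285,195,6)]
X=[tri(s,t) for s,t in zip(side,top)];X0=np.array([x[0] for x in X]);print(np.round(X,4) if 0 else X)
print("y dir",X0[0]-X0[1],X0[3]-X0[2],"x dir",X0[0]-X0[3],X0[1]-X0[2],[np.linalg.norm(v) for v in (X0[0]-X0[1],X0[3]-X0[2],X0[0]-X0[3],X0[1]-X0[2])])
# block top corners
tb=[T(x,y,400,255,6) for x,y in((145,48),(272,92),(90,230))];P=onplane("top",tb,0.025);print("block",P,P[1]-P[0],P[0]-P[2])
ts=[T(x,y,135,230,6) for x,y in((57,95),(255,73),(272,272),(75,296))];P=onplane("top",ts,0.085);print("stand",P,P.mean(0));d=np.array([P[1]-P[0],P[2]-P[3],P[0]-P[3],P[1]-P[2]]);print(np.arctan2(d[:,1],d[:,0]),np.linalg.norm(d,axis=1))
hs=(200+155/5,280+48/5);ht=(135+113/6,230+167/6);print("probe top",tri(hs,ht))
E
```

```text
(((401.0, 196.0), 4.472236156463623), (np.float64(401.37704918032784), np.float64(196.04918032786884))) (((431.1170349121094, 292.4148864746094), 6.802359104156494), (np.float64(431.0676691729323), np.float64(292.2706766917293))) ball (array([ 0.4387677 , -0.27449057,  0.07511705]), np.float64(0.0009682606613497457))
(np.float64(334.265306122449), np.float64(243.0612244897959)) 49 (np.float64(308.2089552238806), np.float64(271.3134328358209)) 67
pad (array([ 0.48441342, -0.01599153,  0.06848254]), np.float64(0.000994967927284651))
side plane [ 0.48602307 -0.03103783  0.07085932] [-0.43718388  0.11523474  0.8919592 ] tilt 0.4691361117468668 yaw -0.257722317080259 0.0012670609986386206 1063
((337.6764831542969, 236.79412841796875), (47.333614349365234, 56.25153350830078), 59.03623962402344)
top plane [ 0.48812445 -0.03575243  0.0730327 ] [-0.4368515   0.11663302  0.8919403 ] tilt 0.4691779023587793 yaw -0.26090004291917124 0.001999396231566586 1557
((319.6688232421875, 269.2209777832031), (66.74866485595703, 49.069793701171875), 14.470293045043945)
[(array([0.55316042, 0.0126331 , 0.09
[... 462 characters left out ...]
loat64(0.13792853112811673), np.float64(0.14127091149693943), np.float64(0.10960132614445713), np.float64(0.11145394518773313)]
block [[ 0.5050385  -0.27007589  0.025     ]
 [ 0.48869107 -0.31660044  0.025     ]
 [ 0.4386565  -0.24860271  0.025     ]] [-0.01634742 -0.04652455  0.        ] [ 0.06638199 -0.02147319  0.        ]
stand [[0.53843521 0.33031053 0.085     ]
 [0.54596594 0.25977256 0.085     ]
 [0.4759116  0.2524713  0.085     ]
 [0.46754249 0.32223212 0.085     ]] [0.50696381 0.29119663 0.085     ]
[-1.46443784 -1.45139833  0.11346313  0.10384791] [0.07093883 0.07026105 0.07135151 0.07043379]
probe top (array([0.50686719, 0.29168251, 0.15429696]), np.float64(0.0002810214819843929))
```

```bash
python3 -m jog '[[0,0,-0.13,20,45,0,0],[0,0,-0.13,20,45,0,0],[0,0,-0.13,20,45,0,0],[0,0,-0.13,20,45,0,0],[0,0,-0.13,20,45,0,0]]' 10; python3 -m jog '[[0,0,-0.077,20,45,0,0],[0,0,0,19,45,0,0],[0,0,0,0,22,0,0],[0,0,0,0,0,0,0]]'
```

```text
clock: 0.6
position: [0.3573, -0.3699, 0.2221]
eef_rot: [-0.0, 0.992, -0.124, -0.0]
force: [0.7, -0.1, 0.6]
opening: 0.0604
clock: 1.0
position: [0.3963, -0.2574, 0.2222]
eef_rot: [-0.0, 0.988, -0.157, -0.0]
force: [-0.1, -0.6, -0.6]
opening: 0.0285
```

```bash
python3 -m jog '[[0,0,0,0,-2.5,-45,0],[0,0,0,0,0,-45,0],[0,0,0,0,0,-40,0],[0,0,0,0,0,-16,0],[0,0,0,0,0,0,0]]'; python3 - <<'E'
from h import *
for n in("side","top"):
    im,d=bot.grab_frame(n); np.savez(f"pics/{n}1.npz",im=im,d=d)
a=load("side",1)[0][150:250,340:460];b=load("top",1)[0][240:340,360:480]
cv2.imwrite("pics/p1.png",cv2.resize(np.hstack([a,b]),None,fx=3.3,fy=3.3,interpolation=2))
E
```

```text
clock: 1.5
position: [0.3936, -0.2616, 0.0729]
eef_rot: [-0.002, 0.987, -0.16, -0.003]
force: [-0.7, -0.7, 0.5]
opening: 0.0006
```

View pics/p1.png

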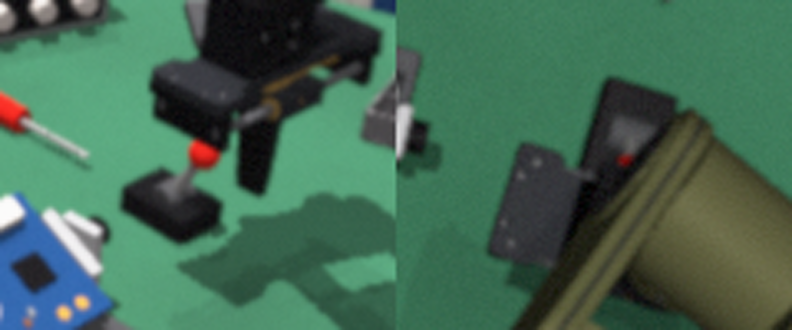

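```bash
python3 -m jog '[[0,0,0,19,-6.3,3,0],[0,0,0,11.4,-3.8,0,0],[0,0,0,11.4,-3.8,0,0],[0,0,0,9.5,-3.1,0,0],[0,0,0,0,0,0,0]]';  python3 -m jog '[[0,0,0,6.6,-2.2,0,0],[0,0,0,5.7,-1.9,0,0],[0,0,0,4.7,-1.6,0,0],[0,0,0,0,0,0,0]]'
```

```text
clock: 2.1
position: [0.4489, -0.2801, 0.0802]
eef_rot: [0.0, 0.987, -0.159, 0.001]
force: [0.4, 0.3, 0.6]
opening: 0.0004
clock: 2.5
position: [0.4649, -0.2853, 0.0795]
eef_rot: [-0.0, 0.987, -0.159, 0.0]
force: [-0.2, 0.0, 1.0]
opening: 0.0001
```

```bash
python3 - <<'E'
from h import *
for n in("side","top"):
    im,d=bot.grab_frame(n); np.savez(f"pics/{n}2.npz",im=im,d=d)
a=load("side",2)[0][150:250,340:460];b=load("top",2)[0][240:340,360:480]
cv2.imwrite("pics/p2.png",cv2.resize(np.hstack([a,b]),None,fx=3.3,fy=3.3,interpolation=2))
print(bot.sense()['force'],bot.sense()['position'])
E
```

```text
[ 0.22252154  0.75729834 -0.06979281] [ 0.46472325 -0.28529875  0.07973518]
```

View pics/p2.png

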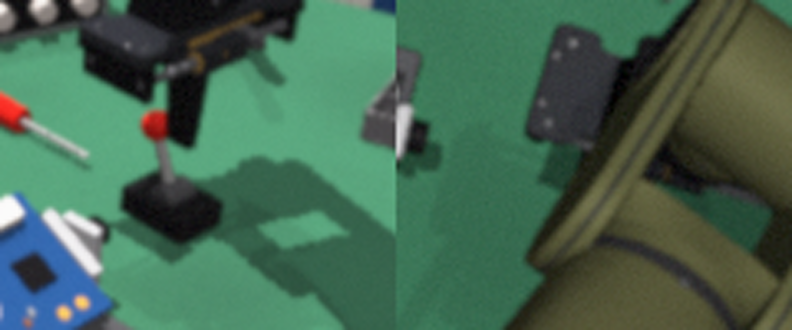

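```bash
cat >> h.py <<'E'
def lever(k):
    im,d=load("side",k);h=cv2.cvtColor(im,cv2.COLOR_BGR2HSV).astype(int)
    m=((h[...,0]<6)|(h[...,0]>174))&(h[...,1]>150);b=np.zeros_like(m);b[165:215,372:420]=1;m&=b
    c=max(cv2.findContours(m.astype(np.uint8),0,1)[0],key=cv2.contourArea);v=cv2.boundingRect(c);uv=(v[0]+v[2]/2-.5,v[1]+v[3]/2-.5)
    print(v)
    C=np.array([.4637,-.2827,.022]);u=np.array([.949,-.3146,0])
    p,r=rays("side",[uv]);n=np.array([.3146,.949,0]);t=((C-p)@n)/(r[0]@n);X=p+t*r[0];o=(X-C)@u
    print("ball",X,"off",o,"r",np.hypot(o,X[2]-.022),"angle",np.arctan2(o,X[2]-.022)+.5)
E
python3 -c "
from h import *
lever(0);lever(2)"
```

```text
(398, 192, 8, 9)
ball [ 0.43778134 -0.27410779  0.07576003] off -0.027299921676772004 r 0.06029450176551498 angle 0.030123353053486568
(383, 184, 9, 8)
ball [ 0.48754716 -0.2906055   0.07721328] off 0.025118022288216593 r 0.06065823792528193 angle 0.9269437862553203
```

```bash
python3 -m jog '[[0,0,0,1.9,-0.6,0,0],[0,0,0,1.9,-0.6,0,0],[0,0,0,0,0,0,0]]'; python3 - <<'E'
from h import *
im,d=bot.grab_frame("side"); np.savez("pics/side3.npz",im=im,d=d); lever(3)
E
```

```text
clock: 2.9
position: [0.4682, -0.2863, 0.0794]
eef_rot: [-0.0, 0.987, -0.159, -0.0]
force: [-1.2, 0.7, -0.4]
opening: 0.0003
(382, 184, 9, 8)
ball [ 0.49088964 -0.29171355  0.07560709] off 0.028638636180497563 r 0.060777394864613504 angle 0.9906569012454645
```

```bash
python3 -m jog '[[0,0,0,-14,4.7,0,0],[0,0,0,-10,3,30,0],[0,0,0,0,0,45,0],[0,0,0.06,0,30,45,30],[0,0,0.06,0,45,25,60]]'; python3 -m jog '[[0,0,0.06,10,45,0,60],[0,0,0.06,10,45,0,60],[0,0,0.06,10,45,0,60],[0,0,0.06,10,45,0,60],[0,0,0.06,10,45,0,60]]'; python3 -m jog '[[0,0,0,8,45,0,60],[0,0,0,5,45,0,60],[0,0,0,5,45,0,60],[0,0,0,5,45,0,60],[0,0,0,0,45,0,60]]';python3 -m jog '[[0,0,0,0,40,0,60],[0,0,0,0,0,0,60],[0,0,0,0,0,0,60]]'
```

```text
clock: 3.45
position: [0.4458, -0.2087, 0.2254]
eef_rot: [0.002, 0.995, -0.1, 0.003]
force: [0.6, -1.0, -0.2]
opening: 0.0113
clock: 3.95
position: [0.4947, 0.0197, 0.2213]
eef_rot: [0.0, 0.999, 0.051, 0.001]
force: [0.9, -0.1, -0.0]
opening: 0.0515
clock: 4.45
position: [0.5177, 0.245, 0.2211]
eef_rot: [-0.0, 0.999, 0.05, 0.001]
force: [1.3, -0.2, 0.4]
opening: 0.06
clock: 4.75
position: [0.5172, 0.2835, 0.2206]
eef_rot: [0.0, 0.999, 0.051, 0.0]
force: [-0.2, 0.4, 0.7]
opening: 0.0602
```

```bash
python3 -m jog '[[0,0,0.007,-10,8,0,60],[0,0,0,0,0,-30,60],[0,0,0,0,0,-10,60],[0,0,0,0,0,0,60]]'; python3 - <<'E'
from h import *
for n in("side","top"):
    im,d=bot.grab_frame(n); np.savez(f"pics/{n}4.npz",im=im,d=d)
a=load("side",4)[0][250:370,180:300];b=load("top",4)[0][200:320,110:230]
cv2.imwrite("pics/p4.png",cv2.resize(np.hstack([a,b]),None,fx=3.3,fy=3.3,interpolation=2))
print(bot.sense()['force'],bot.sense()['position']); lever(4)
E
```

```text
clock: 5.15
position: [0.5057, 0.2894, 0.1782]
eef_rot: [0.001, 0.999, 0.053, -0.002]
force: [-0.3, -0.6, -0.0]
opening: 0.0599
[-0.43952297  0.5976579  -0.0829948 ] [0.5073815  0.29030542 0.18095519]
(382, 184, 9, 8)
ball [ 0.49088964 -0.29171355  0.07560709] off 0.028638636180497563 r 0.060777394864613504 angle 0.9906569012454645
```

View pics/p4.png

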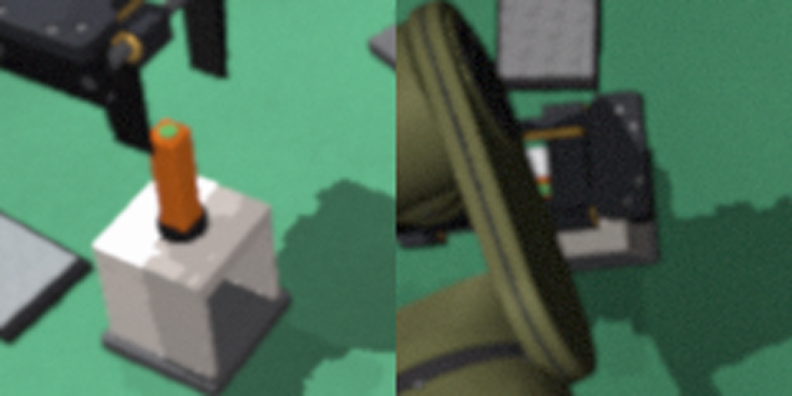

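```bash
python3 -m jog '[[0,0,0,0,1,-30,60],[0,0,0,0,0,-25,60],[0,0,0,0,0,-16,60],[0,0,0,0,0,0,60]]'; python3 -m jog '[[0,0,0,0,0,0,30],[0,0,0,0,0,0,10],[0,0,0,0,0,0,10],[0,0,0,0,0,0,10],[0,0,0,0,0,0,10]]' 15; python3 -m jog '[[0,0,0,0,0,0,10],[0,0,0,0,0,0,10]]' 15
```

```text
clock: 5.65
position: [0.5061, 0.2911, 0.1076]
eef_rot: [0.001, 0.999, 0.053, -0.002]
force: [0.3, 0.5, -0.1]
opening: 0.06
clock: 6.15
position: [0.5076, 0.2919, 0.1102]
eef_rot: [-0.0, 0.999, 0.053, 0.0]
force: [-0.0, 0.7, 0.2]
opening: 0.0259
clock: 6.35
position: [0.5074, 0.2919, 0.1098]
eef_rot: [-0.0, 0.999, 0.053, 0.0]
force: [0.3, 0.7, 1.6]
opening: 0.0178
```

```bash
python3 -m jog '[[0,0,0,0,0,0,8],[0,0,0,0,0,10,8],[0,0,0,0,0,25,8],[0,0,0,0,0,35,8],[0,0,0,0,0,40,8]]' 25; python3 -m jog '[[0,0,0,0,0,20,8],[0,0,0,0,0,0,8],[0,0,0,0,0,0,8]]' 25
python3 - <<'E'
from h import *
for n in("side","top"):
    im,d=bot.grab_frame(n); np.savez(f"pics/{n}5.npz",im=im,d=d)
a=load("side",5)[0][210:330,180:300];b=load("top",5)[0][200:320,110:230]
cv2.imwrite("pics/p5.png",cv2.resize(np.hstack([a,b]),None,fx=3.3,fy=3.3,interpolation=2))
s=bot.sense();print(s['force'],s['position'],s['qpos'])
n=np.array([-.437,.116,.892]);n/=np.linalg.norm(n)
print("tilt rotvec", np.cross([0,0,1],n)/np.linalg.norm(np.cross([0,0,1],n))*np.arccos(n[2]))
# TCP at probe z=24.8mm; tip -56
pad=np.array([.4846,-.0159,.0692])
for dd in(.03,.0,-.006):print(dd,pad+n*(.0808+dd))
E
```

```text
clock: 6.85
position: [0.5063, 0.2913, 0.2195]
eef_rot: [0.001, 0.999, 0.053, -0.001]
force: [0.3, 0.5, -1.0]
opening: 0.0181
clock: 7.15
position: [0.507, 0.2917, 0.2392]
eef_rot: [0.0, 0.999, 0.053, -0.0]
force: [0.6, -0.3, -1.6]
opening: 0.0181
[-0.43889638  0.87714948 -1.28222927] [0.50616823 0.29126575 0.23704351] [ 4.30257381e-01 -2.70799312e-02  1.78249421e+00 -2.08920797e-05
  1.39013665e+00  1.89425125e+00]
tilt rotvec [-0.1203615  -0.45343081  0.        ]
0.03 [ 0.43618255 -0.00304777  0.1680292 ]
0.0 [ 0.44929197 -0.00652762  0.14127039]
-0.006 [ 0.45191385 -0.00722359  0.13591863]
```

View pics/p5.png

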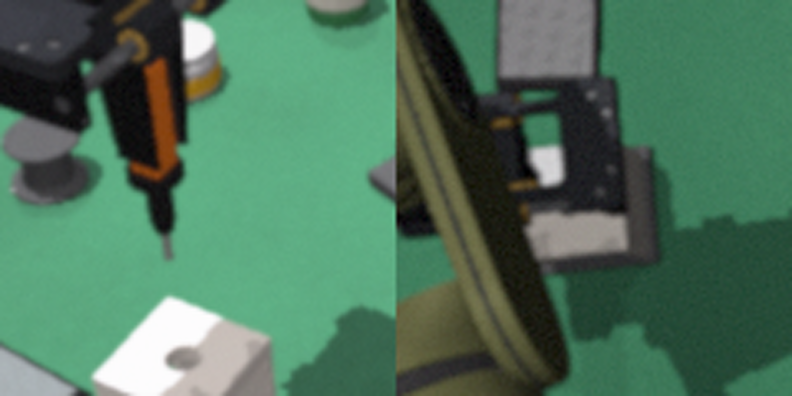

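```bash
python3 -m jog '[[0,0,0,-10,-40,0,8],[-0.02,-0.0756,0,-14,-42,0,8],[-0.02,-0.0756,0,-14,-42,0,8],[-0.02,-0.0756,0,-14,-42,0,8],[-0.02,-0.0756,0,-14,-42,0,8]]'; python3 -m jog '[[-0.02,-0.0756,0,-14,-42,0,8],[-0.02,-0.0756,0,-4,-41,-14,8],[0,0,0,0,0,-14,8],[0,0,0,0,0,-14,8],[0,0,0,0,0,0,8]]'
python3 - <<'E'
from h import *
for n in("side","top"):
    im,d=bot.grab_frame(n); np.savez(f"pics/{n}6.npz",im=im,d=d)
a=load("side",6)[0][170:290,280:400];b=load("top",6)[0][210:330,260:380]
cv2.imwrite("pics/p6.png",cv2.resize(np.hstack([a,b]),None,fx=3.3,fy=3.3,interpolation=2))
s=bot.sense();print(s['force'],s['position'],s['qpos'])
q=s['eef_rot'];M=R.from_quat([q[1],q[2],q[3],q[0]]).as_matrix();print(M)
t=s['position']+M[:,2]*.0808;print("tip",t,proj("side",t),proj("top",t))
n=np.array([-.437,.116,.892]);n/=np.linalg.norm(n);print("ang",np.arccos(-M[:,2]@n))
print("lift tip pred",proj("side",[.507,.2917,.158]))
E
```

```text
clock: 7.75
position: [0.4397, 0.0824, 0.237]
eef_rot: [0.049, 0.986, 0.053, 0.148]
force: [0.2, -1.5, 0.5]
opening: 0.018
clock: 8.25
position: [0.4218, 0.0016, 0.1933]
eef_rot: [0.071, 0.972, 0.052, 0.218]
force: [-0.8, -0.1, -1.5]
opening: 0.0182
[ 0.24502156 -0.31493815 -0.91593709] [0.42340398 0.00195664 0.19670847] [-0.06429022 -0.75160721  2.42211731 -0.10149015  1.01423644  1.43093888]
[[ 0.8974939   0.07196476  0.43511582]
 [ 0.1343012  -0.98433633 -0.11421552]
 [ 0.42008081  0.16094431 -0.8931008 ]]
tip [ 0.45856133 -0.00727198  0.12454593] [[342.63464561 228.29502802]] [[303.85437151 282.4894729 ]]
ang 0.002818500946942468
lift tip pred [[230.77139363 288.00668579]]
```

View pics/p6.png

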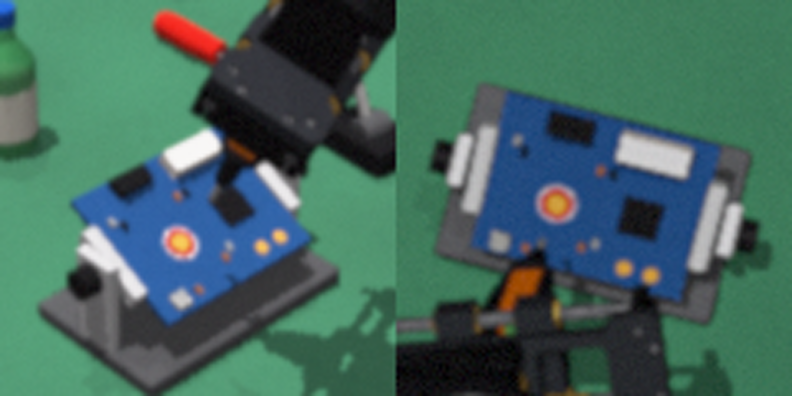

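```bash
python3 -m jog '[[0,0,0,7,-3,-15,8],[0,0,0,7,-2,-15,8],[0,0,0,6.5,-2,-14.5,8],[0,0,0,0,0,0,8],[0,0,0,0,0,0,8]]'
cat > look.py <<'E'
from h import *
import sys
k=sys.argv[1]
for n in("side","top"):
    im,d=bot.grab_frame(n); np.savez(f"pics/{n}{k}.npz",im=im,d=d)
a=load("side",k)[0][210:270,300:360];b=load("top",k)[0][245:305,280:340]
cv2.imwrite(f"pics/p{k}.png",cv2.resize(np.hstack([a,b]),None,fx=6.6,fy=6.6,interpolation=2))
S=[bot.sense()];s=S[0];print(s['force'],s['position'],s['opening'])
q=s['eef_rot'];M=R.from_quat([q[1],q[2],q[3],q[0]]).as_matrix()
t=s['position']+M[:,2]*.0808;print("tip(free)",t,proj("side",t),proj("top",t))
n=np.array([-.437,.116,.892]);n/=np.linalg.norm(n);print("ang",np.arccos(-M[:,2]@n))
pad=np.array([.4846,-.0159,.0692]);e=t-pad;print("standoff",e@n,"lateral",e-(e@n)*n, "axial force",s['force']@n)
print("pad px",proj("side",pad),proj("top",pad))
E
python3 look.py 7
```

```text
clock: 8.85
position: [0.4443, -0.0054, 0.1536]
eef_rot: [0.071, 0.971, 0.053, 0.221]
force: [-0.4, -0.1, 0.6]
opening: 0.018
[-0.18197206  0.5086848  -0.65930538] [ 0.44452345 -0.00565648  0.15451024] 0.01765792854526283
tip(free) [ 0.47997397 -0.01496201  0.08250116] [[335.60866019 238.93527844]] [[307.7890273  273.20217473]]
ang 0.0020905842396894067
standoff 0.013994395083267117 lateral [ 0.00148925 -0.00068528  0.00081872] axial force -0.44955116266779804
pad px [[333.96048225 242.78016718]] [[308.27393015 271.41083367]]
```

View pics/p7.png

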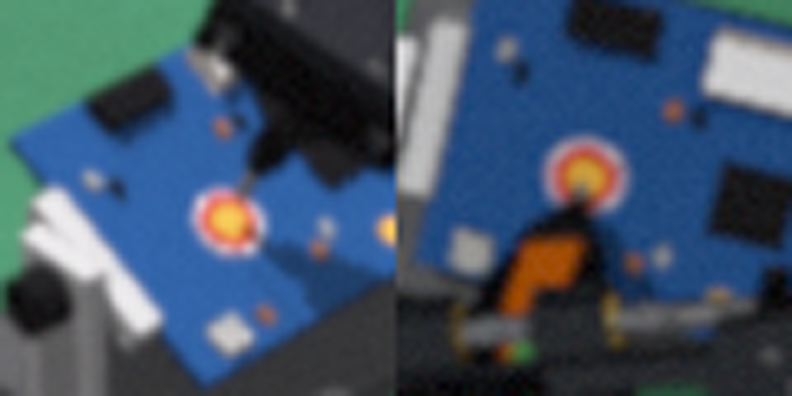

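```bash
python3 -m jog '[[0,0,0,2.2,-0.4,-5.6,8],[0,0,0,2,-0.5,-5.6,8],[0,0,0,0,0,0,8],[0,0,0,0,0,0,8]]'
cat > avg.py <<'E'
from h import *
n=np.array([-.437,.116,.892]);n/=np.linalg.norm(n);pad=np.array([.4846,-.0159,.0692])
F=[];P=[];T=[];Z=[]
for i in range(10):
    bot.grab_frame("side");s=bot.sense();q=s['eef_rot'];M=R.from_quat([q[1],q[2],q[3],q[0]]).as_matrix()
    F.append(s['force']);P.append(s['position']);T.append(s['position']+M[:,2]*.0808);Z.append(-M[:,2])
F=np.array(F);T=np.array(T);e=T.mean(0)-pad
z=np.mean(Z,0);print("F",F.mean(0),"axial",(F@n).mean(),"+-",(F@n).std()/10**.5,"P",np.mean(P,0),np.std(P,0));print("standoff",e@n,"lateral",e-(e@n)*n,"ang",np.arccos(z@n/np.linalg.norm(z)),s['clock'],s['opening'])
E
python3 avg.py
```

```text
clock: 9.35
position: [0.4478, -0.0072, 0.1415]
eef_rot: [0.071, 0.971, 0.052, 0.221]
force: [0.5, 0.2, -1.4]
opening: 0.0177
F [-0.25130378 -0.29958345 -0.75751037] axial -0.6006044482877126 +- 0.15195872071341862 P [ 0.44799964 -0.00715639  0.1419773 ] [3.63370446e-05 2.26802462e-05 8.83046251e-05]
standoff 0.0011223296834352975 lateral [-0.00077248 -0.00073498 -0.00028287] ang 0.000489992793036731 9.85 0.017702164313853432
```

```bash
python3 -m jog '[[0,0,0,0.9,0,-1.3,8],[0,0,0,0.9,0,-1.3,8],[0,0,0,0,0,0,8]]'; python3 avg.py; python3 look.py 8
```

```text
clock: 10.15
position: [0.4498, -0.0072, 0.1392]
eef_rot: [0.072, 0.971, 0.052, 0.221]
force: [-1.5, -0.3, -0.2]
opening: 0.0182
F [-1.24056867 -0.71930905  0.82375179] axial 1.1934221477850895 +- 0.11636375930694336 P [ 0.44980526 -0.00716593  0.13933588] [1.11998708e-05 3.58366838e-05 1.30305917e-05]
standoff -0.0020238443117591926 lateral [-0.00035229 -0.00038562 -0.00012244] ang 0.00033280403249069906 10.65 0.017966528301464422
[-0.6007574  -0.22592351  0.87825664] [ 0.44978534 -0.00712975  0.13929951] 0.018039236415113045
tip(free) [ 0.4851146  -0.01647598  0.06723612] [[333.88414626 243.26749518]] [[308.5515656  271.22832939]]
ang 0.00042574916021939223
standoff -0.002043379574994833 lateral [-0.00037832 -0.00033896 -0.00014126] axial force 1.0196834047470067
pad px [[333.96048225 242.78016718]] [[308.27393015 271.41083367]]
```

View pics/p8.png

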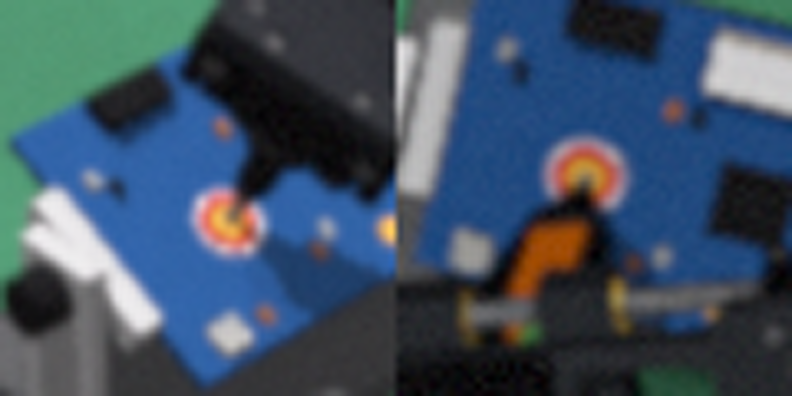

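```bash
python3 -m jog '[[0,0,0,0.8,-0.1,-1.6,8],[0,0,0,0.7,-0.2,-1.5,8],[0,0,0,0,0,0,8],[0,0,0,0,0,0,8]]'; python3 avg.py; python3 look.py 9; python3 -c "
from h import *
lever(9)"
```

```text
clock: 11.15
position: [0.4514, -0.0074, 0.1362]
eef_rot: [0.071, 0.971, 0.052, 0.221]
force: [-0.5, -0.2, 1.6]
opening: 0.0179
F [-1.0532614  -0.85363639  1.58823273] axial 1.777877888987091 +- 0.09665568884667144 P [ 0.45133397 -0.00741938  0.13626366] [1.51617673e-05 1.05140685e-05 1.91519094e-05]
standoff -0.005461550775095736 lateral [-0.00031428 -0.00023176 -0.00012383] ang 0.0005179682002645727 11.65 0.017704776254036936
[-1.00633551 -0.54389345  2.2011169 ] [ 0.4513331  -0.00740199  0.13623704] 0.017228324260349568
tip(free) [ 0.48667189 -0.01674416  0.0641778 ] [[333.33733054 244.05487892]] [[308.68492078 270.59052835]]
ang 0.0005512371277096098
standoff -0.005482898650850695 lateral [-0.00032403 -0.00020817 -0.00013167] axial force 2.3399691316616757
pad px [[333.96048225 242.78016718]] [[308.27393015 271.41083367]]Traceback (most recent call last):
  File "<string>", line 3, in <module>
    lever(9)
    ~~~~~^^^
  File "h.py", line 25, in lever
    c=max(cv2.findContours(m.astype(np.uint8),0,1)[0],key=cv2.contourArea);v=cv2.boundingRect(c);uv=(v[0]+v[2]/2-.5,v[1]+v[3]/2-.5)
ValueError: max() iterable argument is empty
```

View pics/p9.png

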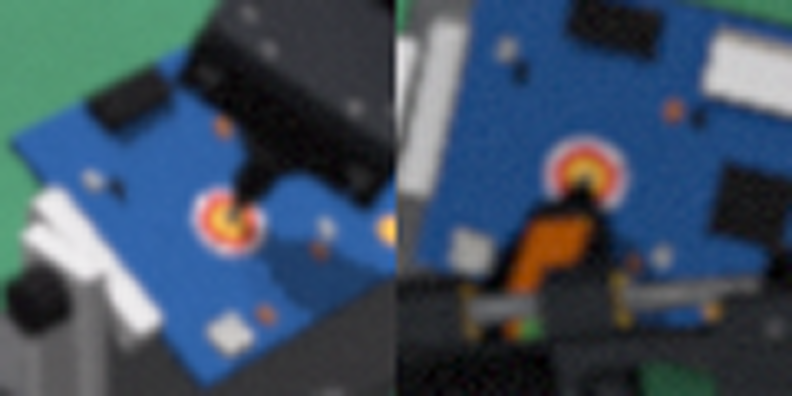

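```bash
python3 - <<'E'
from h import *
a=load("side",9)[0][150:250,340:460];b=load("top",9)[0][240:340,380:500]
cv2.imwrite("pics/l9.png",cv2.resize(np.hstack([a,b]),None,fx=3.3,fy=3.3,interpolation=2))
im=load("top",9)[0];h=cv2.cvtColor(im,cv2.COLOR_BGR2HSV).astype(int);m=((h[...,0]<6)|(h[...,0]>174))&(h[...,1]>150);m[:240]=0;m[320:]=0;m[:,:400]=0;m[:,470:]=0
v,u=np.nonzero(m);print(len(u));print(onplane("top",[(u.mean(),v.mean())],.075)) if len(u) else 0
E
```

```text
117
[[ 0.4906319  -0.29178356  0.075     ]]
```

View pics/l9.png

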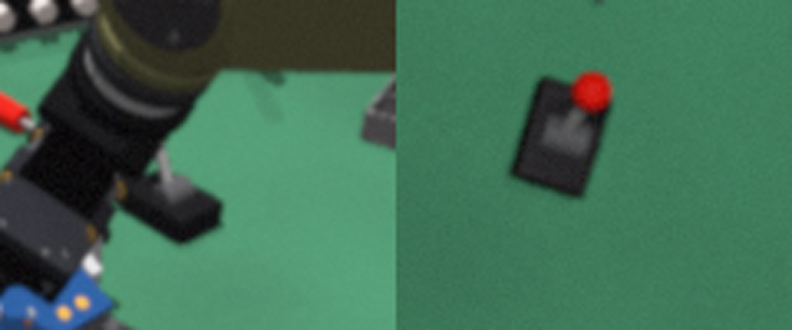

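The top view shows the lever fully over, with the ball at (0.491, -0.292), the same place as when I finished pushing it. Handing in.

```bash
python3 -c "
from bench import bot
print(bot.hand_in())"
```

```text
the job is handed in; nothing more can be done
None
```

I pushed the red lever fully on, lifted the orange probe out of its stand, and handed in while pressing the needle on the ringed pad. The hand-in gives no verdict, so the figures below are my own last measurements.

| Check | Last measurement | Needed |
|---|---|---|
| Lever angle | about 0.99 rad (side view, just after the push) | over 0.85 |
| Needle point from pad centre | under 1 mm by the arm's pose, about 2 mm in the side picture | within 8 mm |
| Probe off square to the board | under 0.001 rad from the normal I measured with the cameras | within 0.17 |
| Needle pushed in | about 5.5 mm by position, 5.6 mm by force | 2.5 to 9.8 mm |
| Contact force on the board | about 2.4 N | 0.7 to 5 N |

- **Time:** the clock stood at about 12 s of the 64 allowed.
- **Grip:** the fingers were set to 25 N and stood at 17.7 mm on the 18 mm handle, with no sign of slipping.
- **Lever recheck:** the arm hid the ball in the last side picture, so that check failed. The top view showed the ball where the push had left it.
- **Disagreement:** at first touch the force suggested the needle was 3.2 mm in, while the position said 2.0 mm. The two agreed at the final depth.
- **Not measured:** I did not re-measure the loose objects at the end; I kept every move clear of them.

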